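# Set up stepped support pillars on a clamping fixture

## Robot

A 6-joint arm with a two-finger parallel gripper is mounted at the origin on the work surface. World frame = base frame: x ahead of the robot, y to its left, z up, the work surface at z = 0. Lengths are in m, angles in degrees, forces in N, time in s.
With the tool pointing down it reaches from about 0.3 to 0.75 m from the base axis. Payload 8.5 kg.
Tool frame: the origin (TCP) lies at the very end of the fingers, on their centre line; the grasp point (between the pads) lies 19 mm behind it (env.pinch_z is the distance from the TCP to the grasp point, in m); z points along the fingers, y is the line along which they close (so a half turn about z gives the same grasp; the last joint's range is limited). The gripper opens to 85 mm and grips with 20 to 120 N. Pads are 22 mm wide; open, the fingers measure 114 mm over their backs; the gripper's body (76 mm by 85 mm) begins 54 mm behind the grasp point. The pads swing forward as they close: fully open they stand 13 mm farther back than shut.
Start: joints at [57.164, 21.807, 74.336, -0, 83.858, -12.336], TCP at [0.193, 0.515, 0.231] pointing down, gripper open.
Joint ranges: [-178.18, 178.18], [-50.72, 133.34], [12.68, 142.11], [-81.47, 261.47], [9.98, 163.14], [-165.26, 165.26]. Speed limits (degrees/s): [136.94, 136.94, 180, 180, 180, 180].

## Interface

Orientations are given as a 3x3 rotation matrix whose columns are the frame's x, y, z axes.
In Python, from rig import env, viewer gives the robot as it stands.
- The arm moves only by the tool drive_tool, never from a script. Its argument "series" is a list of rows, each a list of 3 entries, a list of its own where there are three numbers: the shift along the tool's x, y, z in m, then the turn about the tool's z in degrees, then the finger opening in m, from 0 to 0.0854. A call has 1 to 20 rows; each row is the pose to reach, as a shift and turn from the pose commanded when the call began, along the tool's axes at that moment; what a row does not reach only later rows make up. A row lasts 1/10 s, in which the tool goes at most 50 mm and 8.59 degrees, less where a joint would pass 70% of its speed; a pose out of reach is approached as far as the arm can. A call with a gripper value outside its range is refused whole. The fingers move at their own pace and stop on an object; "newtons" is the grip in N (left out, the last holds). Time passes only in rows, so rows that repeat a pose let the fingers close. It gives the time, the measured TCP pose, the force, the opening and the grip force at its end, in the units of the state.
- env.observe(): the state, without advancing time (a new reading comes with each control period).
- viewer.get_image(name): name is "side" or "top" or "wrist"; returns a dict with "img" (480x640x3 uint8, red, green, blue), "depth" (480x640 float32, m along the optical axis (not along the pixel's ray), 0 where there is no reading), "camera_matrix" (3x3 intrinsics, pixels), "distortion" ([k1, k2, p1, p2, k3] as OpenCV has them; the pictures are not rectified), "rvec" (rotation vector, rad) and "tvec" (3), from world to camera coordinates, as OpenCV has them. Camera axes: x right, y down, z forward; pixel columns grow to the right and rows downward; lengths in m; the calibration is good to about 2 mm. A picture is of the moment at which its call begins.
- env.close_job(): hands the job in; it is judged then, once.
The state is a dict: "time_s": time; "q": joint angles; "qvel": joint speeds; "joint_efforts": joint torques, N m; "position": TCP position; "tool_rot": TCP orientation; "ft_force": force on the tool from outside, world axes, zero at the start; "wrist_torque": the same for the moment, N m; "grip_width": finger opening in m; "gripper_force": force on a finger pad.
Only numpy, scipy, OpenCV 4.12 (cv2) and the standard library are available. Lean on these libraries where they do the work, as an engineer would, in place of code of your own. Each camera call takes 0.05 s, during which the arm holds its last target. There are 200 camera calls.

## Task

Set up the blue clamping fixture for a stepped part: stand the four aluminium support pillars upright on its four round steel seats, one in the middle of each, so that they rise in height order from the shortest on the seat next to the air cylinder to the tallest on the seat farthest from it. Do not tip a pillar over on the way, and leave the brass jig and the oil bottle where they stand.

Things in the scene. Friction and masses are not known exactly. Their poses are not given: they have to be found in the camera images.
- pillar_a: support pillar, shortest and thinnest of the four: a plain upright solid aluminium cylinder, 24 mm in diameter and 34 mm tall, with a thin dark groove near its foot and a small dark threaded hole in its top; loose, stands upright on the bench. Origin: centre of its underside; z up along its axis.
- pillar_b: support pillar, second shortest of the four: a plain upright solid aluminium cylinder, 30 mm in diameter and 48 mm tall, with a thin dark groove near its foot and a small dark threaded hole in its top; loose, stands upright on the bench. Origin: centre of its underside; z up along its axis.
- pillar_c: support pillar, second tallest of the four: a plain upright solid aluminium cylinder, 36 mm in diameter and 62 mm tall, with a thin dark groove near its foot and a small dark threaded hole in its top; loose, stands upright on the bench. Origin: centre of its underside; z up along its axis.
- pillar_d: support pillar, tallest and thickest of the four: a plain upright solid aluminium cylinder, 44 mm in diameter and 76 mm tall, with a thin dark groove near its foot and a small dark threaded hole in its top; loose, stands upright on the bench. Origin: centre of its underside; z up along its axis.
- seat1: seat nearest the air cylinder: a fixed round ground-steel disc 52 mm in diameter, standing 4 mm proud of the blue plate, with a tiny dark centre dot. Origin: centre of its top face, 18 mm above the bench; x points along the row, away from the air cylinder; z up. The air cylinder (steel barrel between two aluminium blocks, top 70 mm above the bench) lies across the end of the plate, its middle 85 mm beyond this seat.
- seat2: seat second from the air cylinder: a fixed round ground-steel disc 52 mm in diameter, standing 4 mm proud of the blue plate, with a tiny dark centre dot. Origin: centre of its top face, 18 mm above the bench; x points along the row, away from the air cylinder; z up. The four seats stand in one straight row, 70 mm apart, on a fixed blue plate 370 x 100 x 14 mm, which may lie at any angle.
- seat3: seat third from the air cylinder: a fixed round ground-steel disc 52 mm in diameter, standing 4 mm proud of the blue plate, with a tiny dark centre dot. Origin: centre of its top face, 18 mm above the bench; x points along the row, away from the air cylinder; z up. The four seats stand in one straight row, 70 mm apart, on a fixed blue plate 370 x 100 x 14 mm, which may lie at any angle.
- seat4: seat farthest from the air cylinder: a fixed round ground-steel disc 52 mm in diameter, standing 4 mm proud of the blue plate, with a tiny dark centre dot. Origin: centre of its top face, 18 mm above the bench; x points along the row, away from the air cylinder; z up. The four seats stand in one straight row, 70 mm apart, on a fixed blue plate 370 x 100 x 14 mm, which may lie at any angle.
- jig: bystander: small brass tapping jig, a bridge-shaped block 44 x 44 x 28 mm with a dark round boss on top, loose. Origin: centre of its underside.
- oilcan: bystander: white plastic oil bottle with black cap, 52 mm in diameter, 110 mm tall, loose, upright. Origin: centre of its underside.

How it is judged:
By the outcome, as a careful person would: the job done as asked, in the order asked, and still so for the second after the job is handed in, with the robot touching nothing.
It also fails if it takes over 112 s, if anything falls off the work surface, if the arm or the gripper's body presses on something with over 40 N, if the wrist force passes 120 N, or if a joint passes its speed limit or range.

## Working session

There is one attempt and no reset: what is moved stays moved. The work goes in short steps, Python scripts to look and compute and a tool call to move; the robot and the scene stay as the last step left them, time stands still between calls to the robot, and variables do not carry over. Pictures are saved under pics/ and viewed, at most 14 in all, crops included, and the job is handed in when it is done.

Besides the shell and the picture viewer there is one more tool, called after "Request:" by a JSON object that holds its "name" and its "arguments". drive_tool: Moves the arm, as the interface text tells. Its arguments: {"type":"object","properties":{"series":{"type":"array"},"newtons":{"type":"number"}},"required":["series"]}

```bash
mkdir -p pics; ls; python3 - <<'E'
from rig import env, viewer
import cv2, numpy as np
for n in ["top","side","wrist"]:
    d=viewer.get_image(n); cv2.imwrite(f"pics/{n}0.png",d["img"][:,:,::-1]); np.savez(f"{n}0.npz",**{k:np.array(v) for k,v in d.items()})
    print(n,d["camera_matrix"].round(1).tolist(),d["distortion"],d["rvec"],d["tvec"])
s=env.observe(); print(s["position"],s["tool_rot"],s["time_s"],s["grip_width"],env.pinch_z)
E
```

```text
pics
top [[532.3, 0.0, 321.1], [0.0, 532.3, 234.2], [0.0, 0.0, 1.0]] [0.04658527 0.         0.         0.         0.        ] [ 2.14937905 -2.15299998  0.10535074] [-0.04969331  0.57806093  1.29582158]
side [[605.4, 0.0, 332.2], [0.0, 605.4, 244.6], [0.0, 0.0, 1.0]] [-0.01573418  0.          0.          0.          0.        ] [ 2.24780037 -0.28792726  0.15087494] [-0.58103562  0.10731762  1.49005674]
wrist [[349.5, 0.0, 319.4], [0.0, 349.5, 236.8], [0.0, 0.0, 1.0]] [0.01223585 0.         0.         0.         0.        ] [-2.38349285 -1.65366216 -0.23086831] [-0.54889952 -0.03570175  0.37949956]
[0.19249318 0.51498473 0.2308694 ] [[-9.36662710e-01  3.50232211e-01 -6.04787154e-04]
 [ 3.50232643e-01  9.36662311e-01 -9.00203094e-04]
 [ 2.51201214e-04 -1.05500287e-03 -9.99999412e-01]] 0.15 0.08561179127011269 0.0187
```

View pics/top0.png

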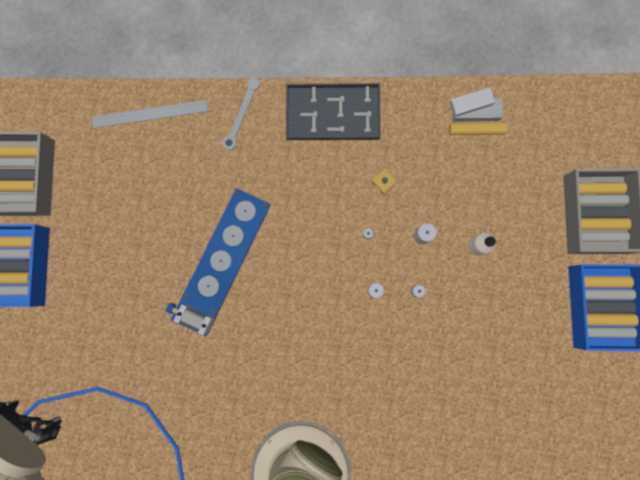

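View pics/side0.png

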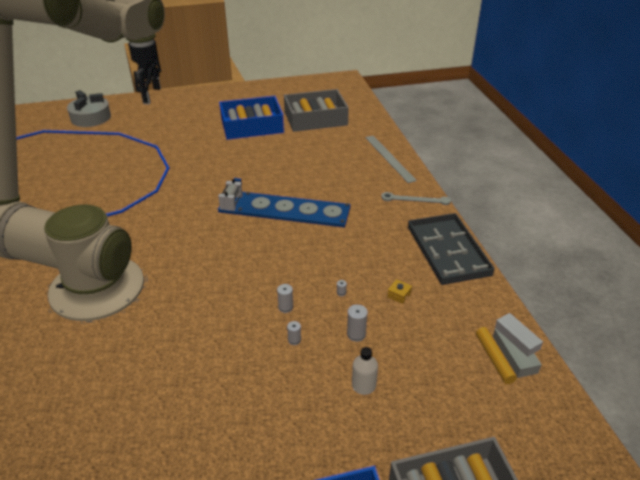

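View pics/wrist0.png

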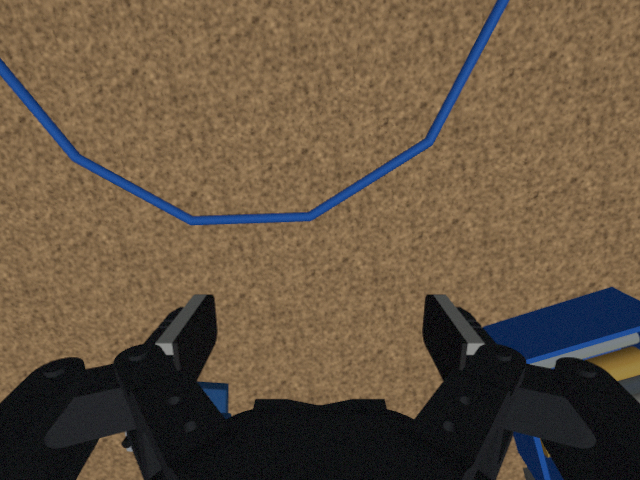

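Top view: the seats are at about (208,286), (221,261), (233,236) and (245,211), and the cylinder is at (193,319), so seat1 is (208,286). The pillars are a (368,233), b (419,291), c (376,291) and d (427,232), with the jig at (385,181) and the bottle at (485,243). The side view confirms the layout. The wrist view shows only bare bench.

```bash
cat > h.py <<'E'
import numpy as np, cv2
from scipy.spatial.transform import Rotation as R
def cam(d):
    Rm=cv2.Rodrigues(d["rvec"])[0]; return Rm,-Rm.T@np.ravel(d["tvec"])
def ray(d,uv):
    Rm,C=cam(d); p=cv2.undistortPoints(np.array(uv,float).reshape(-1,1,2),d["camera_matrix"],d["distortion"]).reshape(-1,2)
    return C,np.c_[p,np.ones(len(p))]@Rm       # rays scaled to unit depth
def plane(d,uv,z):
    C,r=ray(d,uv); return C+r*((z-C[2])/r[:,2])[:,None]
def proj(d,P):
    return cv2.projectPoints(np.array(P,float).reshape(-1,1,3),d["rvec"],d["tvec"],d["camera_matrix"],d["distortion"])[0].reshape(-1,2)
def tri(d1,u1,d2,u2):  # midpoint and gap
    C1,a=ray(d1,[u1]);C2,b=ray(d2,[u2]);a,b=a[0],b[0]
    s=np.linalg.lstsq(np.c_[a,-b],C2-C1,rcond=None)[0]
    p,q=C1+s[0]*a,C2+s[1]*b; return (p+q)/2,np.linalg.norm(p-q)
def blob(d,uv,r,lo=150,smax=45):  # bright grey blob nearest uv: minEnclosing-ish fit
    u,v=map(int,uv);y0,x0=max(v-r,0),max(u-r,0);c=d["img"][y0:v+r,x0:u+r]
    hsv=cv2.cvtColor(np.ascontiguousarray(c),cv2.COLOR_RGB2HSV)
    m=((hsv[...,2]>=lo)&(hsv[...,1]<=smax)).astype(np.uint8)
    cs=cv2.findContours(m,cv2.RETR_EXTERNAL,cv2.CHAIN_APPROX_NONE)[0]
    if not cs: return None
    k=max(cs,key=cv2.contourArea); e=cv2.fitEllipse(cv2.convexHull(k)) if len(k)>5 else None
    return (e[0][0]+x0,e[0][1]+y0),e[1],cv2.contourArea(k)
def load(n): return dict(np.load(n))
E
python3 - <<'E'
from h import *
t=load("top0.npz")
for n,uv in dict(s1=(208,286),s2=(221,261),s3=(233,236),s4=(245,211),a=(368,233),b=(419,291),c=(376,291),d=(427,232),jig=(385,181),oil=(485,243)).items():
    b=blob(t,uv,16); u,v=uv
    z=t["depth"][v-2:v+3,u-2:u+3]; C,r=ray(t,[uv]); P=C+r[0]*np.median(z)
    print(n,b and np.round(np.hstack(b[:2]),1),P.round(4), b and plane(t,[b[0]],P[2])[0].round(4), t["img"][v,u+5])
d=load("wrist0.npz"); Rm,C=cam(d)
from rig import env; s=env.observe(); T=np.array(s["tool_rot"])
print("cam in tool",T.T@(C-s["position"]),(T.T@Rm.T).round(3))
E
python3 -c "
import cv2
i=cv2.imread('pics/side0.png')[190:370,220:420];cv2.imwrite('pics/sc.png',cv2.resize(i,None,fx=3.3,fy=3.3,interpolation=2))"
```

```text
s1 [207.8 285.7  19.5  20.1] [0.4501 0.2324 0.0198] [0.4508 0.2329 0.0198] [152 157 162]
s2 [220.2 260.4  19.3  19.9] [0.5127 0.2018 0.0175] [0.5143 0.2039 0.0175] [153 158 163]
s3 [232.6 235.3  19.2  19.8] [0.5758 0.1726 0.0185] [0.5775 0.1736 0.0185] [154 158 164]
s4 [244.8 210.7  19.1  19.7] [0.6397 0.1432 0.0187] [0.6406 0.1438 0.0187] [152 157 161]
a [368.1 232.8   9.5  10.3] [ 0.5805 -0.1675  0.0348] [ 0.5809 -0.1677  0.0348] [151 134 122]
b [418.9 290.6  12.   12.6] [ 0.4369 -0.2882  0.0492] [ 0.4377 -0.2881  0.0492] [174 173 178]
c [375.8 290.1  14.8  15.2] [ 0.4366 -0.1832  0.0624] [ 0.4389 -0.1827  0.0624] [178 180 190]
d [427.  231.8  17.6  18.6] [ 0.5774 -0.306   0.077 ] [ 0.5778 -0.3059  0.077 ] [176 178 185]
jig None [ 0.7123 -0.2116  0.0341] None [187 158  87]
oil [484.8 242.7  19.8  21.3] [ 0.5478 -0.4346  0.105 ] [ 0.5486 -0.4341  0.105 ] [43 40 41]
cam in tool [ 0.07062822 -0.00022657 -0.14249444] [[-0.    -0.961 -0.277]
 [ 1.     0.    -0.001]
 [ 0.001 -0.277  0.961]]
```

View pics/sc.png

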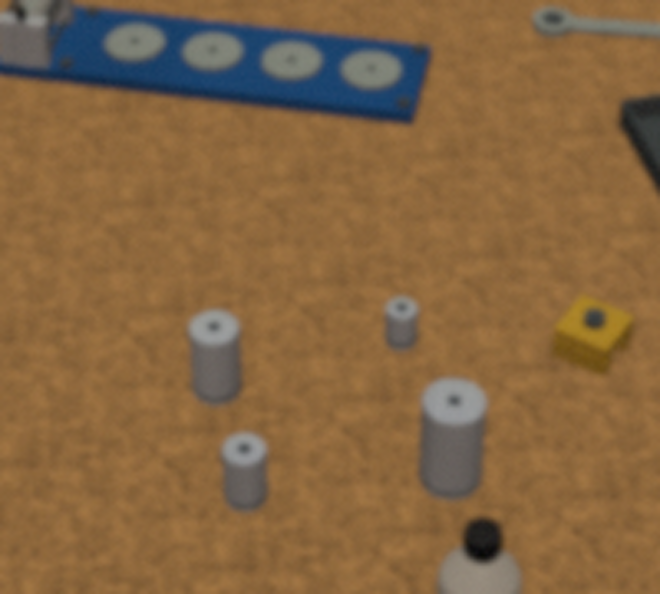

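```bash
python3 - <<'E'
from h import *
t,s=load("top0.npz"),load("side0.npz")
S=dict(c=(214,327),b=(244,449),a=(402,308),d=(454,401),s1=(134,41),s2=(212,50),s3=(291,60),s4=(371,69))
T=dict(s1=(207.8,285.7),s2=(220.2,260.4),s3=(232.6,235.3),s4=(244.8,210.7),a=(368.1,232.8),b=(418.9,290.6),c=(375.8,290.1),d=(427,231.8))
for n in sorted(T):
    p,g=tri(t,T[n],s,(S[n][0]/3.3+220,S[n][1]/3.3+190)); print(n,p.round(4),round(g,4))
E
```

```text
a [ 0.5806 -0.1677  0.0353] 0.0007
b [ 0.4373 -0.2879  0.049 ] 0.001
c [ 0.4385 -0.1827  0.0635] 0.0005
d [ 0.5773 -0.3059  0.0772] 0.0011
s1 [0.4503 0.2331 0.0192] 0.0011
s2 [0.5136 0.2036 0.0192] 0.001
s3 [0.577  0.1738 0.0184] 0.0012
s4 [0.6402 0.1437 0.0188] 0.0005
```

Request:
{"name": "drive_tool", "arguments": {"series": [[[-0.483, -0.186, 0], 4.6, 0.085], [[-0.483, -0.186, 0], 4.6, 0.085], [[-0.483, -0.186, 0], 4.6, 0.085], [[-0.483, -0.186, 0], 4.6, 0.085], [[-0.483, -0.186, 0], 4.6, 0.085], [[-0.483, -0.186, 0], 4.6, 0.085], [[-0.483, -0.186, 0], 4.6, 0.085], [[-0.483, -0.186, 0], 4.6, 0.085], [[-0.483, -0.186, 0], 4.6, 0.085], [[-0.483, -0.186, 0], 4.6, 0.085], [[-0.483, -0.186, 0], 4.6, 0.085], [[-0.483, -0.186, 0], 4.6, 0.085], [[-0.483, -0.186, 0], 4.6, 0.085], [[-0.483, -0.186, 0], 4.6, 0.085], [[-0.483, -0.186, 0], 4.6, 0.085], [[-0.483, -0.186, 0], 4.6, 0.085]]}}

```text
time_s: 1.75
position: [0.5793, 0.1726, 0.2316]
tool_rot: [[-0.906, 0.423, 0.0], [0.423, 0.906, 0.0], [-0.0, 0.0, -1.0]]
ft_force: [-0.1, -0.2, -0.6]
grip_width: 0.0849
gripper_force: 0.0
```

The two views agree on heights within about 1.5 mm. Next I'll take the wrist view of the seats.

```bash
cat >> h.py <<'E'
def snap(n):
    from rig import viewer
    d=viewer.get_image("wrist"); cv2.imwrite(f"pics/{n}.png",d["img"][:,:,::-1]); d={k:np.array(v) for k,v in d.items()}; np.savez(f"{n}.npz",**d); return d
E
python3 - <<'E'
from h import *
d=snap("w1"); print(proj(d,[[.4503,.2331,.018],[.5136,.2036,.018],[.577,.1738,.018],[.6402,.1437,.018]]).round(1))
E
```

```text
[[320.2  54.2]
 [320.2 133.6]
 [320.  204.4]
 [319.5 267.8]]
```

View pics/w1.png

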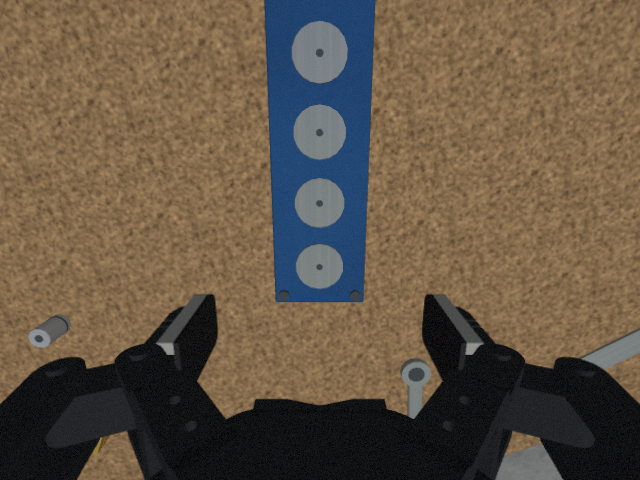

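Request:
{"name": "drive_tool", "arguments": {"series": [[[0, -0.05, 0], 0, 0.085], [[0, -0.1, 0], 0, 0.085], [[0, -0.1, 0], 0, 0.085], [[0, -0.1, 0], 0, 0.085], [[0, -0.1, 0], 0, 0.085]]}}

```text
time_s: 2.3
position: [0.5378, 0.082, 0.2315]
tool_rot: [[-0.906, 0.424, 0.001], [0.424, 0.906, 0.0], [-0.0, 0.0, -1.0]]
ft_force: [-0.6, -0.4, 0.1]
grip_width: 0.0849
gripper_force: 0.0
```

The seat dots are at (320,52), (319.5,132), (319.5,203) and (319.5,266.5), close to the predictions. This position gives the second view for triangulating.

```bash
cat >> h.py <<'E'
def dot(d,uv,r=11):  # dark spot centroid near uv
    u,v=np.round(uv).astype(int); g=cv2.cvtColor(d["img"],cv2.COLOR_RGB2GRAY)[v-r:v+r+1,u-r:u+r+1].astype(float)
    w=np.clip(0.75*np.median(g)-g,0,None); n,l,st,c=cv2.connectedComponentsWithStats((w>0).astype(np.uint8))
    if n<2: return None
    k=1+np.argmax(st[1:,4]); w=w*(l==k); y,x=np.mgrid[v-r:v+r+1,u-r:u+r+1]
    return np.array([(w*x).sum(),(w*y).sum()])/w.sum()
E
python3 - <<'E'
from h import *
a,b=load("w1.npz"),snap("w2")
P=[]
for p in [[.4503,.2331,.018],[.5136,.2036,.018],[.577,.1738,.018],[.6402,.1437,.018]]:
    u,v=dot(a,proj(a,[p])[0]),dot(b,proj(b,[p])[0]); q,g=tri(a,u,b,v); P.append(q)
    print(u.round(1),v.round(1),q.round(4),round(g,4),plane(a,[u],.018)[0].round(4),plane(b,[v],.018)[0].round(4))
P=np.array(P); print(np.linalg.norm(np.diff(P[:,:2],axis=0),axis=1), np.degrees(np.arctan2(*(P[3]-P[0])[[1,0]])))
E
```

```text
[319.2  52.3] [428.1  51.1] [0.4486 0.2328 0.0185] 0.0 [0.4485 0.2329 0.018 ] [0.4486 0.233  0.018 ]
[319.1 132.2] [421.6 131.1] [0.5119 0.2032 0.0183] 0.0 [0.5119 0.2032 0.018 ] [0.5119 0.2033 0.018 ]
[319.1 203. ] [415.8 202.3] [0.5753 0.1735 0.018 ] 0.0001 [0.5753 0.1736 0.018 ] [0.5754 0.1735 0.018 ]
[319.  266.7] [410.8 266. ] [0.6387 0.1438 0.0179] 0.0 [0.6387 0.1438 0.018 ] [0.6387 0.1438 0.018 ]
[0.06986154 0.07005163 0.07004534] -25.104870296627833
```

Request:
{"name": "drive_tool", "arguments": {"series": [[[0.143, -0.304, 0], 0, 0.085], [[0.143, -0.304, 0], 0, 0.085], [[0.143, -0.304, 0], 0, 0.085], [[0.143, -0.304, 0], 0, 0.085], [[0.143, -0.304, 0], 0, 0.085], [[0.143, -0.304, 0], 0, 0.085], [[0.143, -0.304, 0], 0, 0.085], [[0.143, -0.304, 0], 0, 0.085], [[0.143, -0.304, 0], 0, 0.085], [[0.143, -0.304, 0], 0, 0.085], [[0.143, -0.304, 0], 0, 0.085], [[0.143, -0.304, 0], 0, 0.085]]}}

```text
time_s: 3.55
position: [0.2796, -0.1328, 0.2312]
tool_rot: [[-0.907, 0.422, -0.0], [0.422, 0.907, 0.0], [0.0, 0.0, -1.0]]
ft_force: [0.4, -0.3, 0.8]
grip_width: 0.0851
gripper_force: 0.0
```

Seats are measured: z = 18 mm and 70 mm pitch, as specified. I had the wrong x sign on that last move, so I'm correcting it.

Request:
{"name": "drive_tool", "arguments": {"series": [[[-0.288, 0.003, 0], 0, 0.085], [[-0.288, 0.003, 0], 0, 0.085], [[-0.288, 0.003, 0], 0, 0.085], [[-0.288, 0.003, 0], 0, 0.085], [[-0.288, 0.003, 0], 0, 0.085], [[-0.288, 0.003, 0], 0, 0.085], [[-0.288, 0.003, 0], 0, 0.085], [[-0.288, 0.003, 0], 0, 0.085], [[-0.288, 0.003, 0], 0, 0.085]]}}

```text
time_s: 4.45
position: [0.5407, -0.252, 0.2314]
tool_rot: [[-0.906, 0.424, -0.0], [0.424, 0.906, 0.0], [0.001, 0.0, -1.0]]
ft_force: [-0.4, 0.3, 0.3]
grip_width: 0.0848
gripper_force: 0.0
```

```bash
python3 - <<'E'
from h import *
d=snap("w3"); print(proj(d,[[.5796,-.1677,.034],[.4363,-.2879,.048],[.4375,-.1827,.062],[.5763,-.3059,.076]]).round(1))
E
```

```text
[[413.8 209.8]
 [233.6 125.7]
 [343.5  69.1]
 [283.3 278.5]]
```

View pics/w3.png

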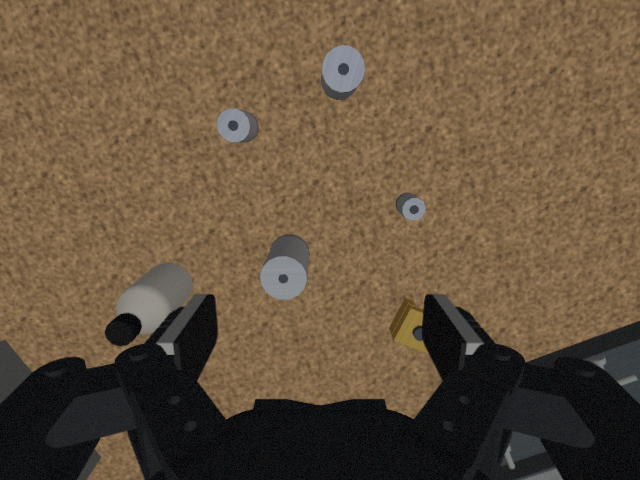

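Request:
{"name": "drive_tool", "arguments": {"series": [[[0, 0.04, 0], 0, 0.085], [[0, 0.06, 0], 0, 0.085], [[0, 0.06, 0], 0, 0.085], [[0, 0.06, 0], 0, 0.085]]}}

```text
time_s: 4.9
position: [0.566, -0.1983, 0.2319]
tool_rot: [[-0.906, 0.424, 0.0], [0.424, 0.906, -0.001], [-0.001, -0.0, -1.0]]
ft_force: [-0.7, -0.5, -0.6]
grip_width: 0.0851
gripper_force: 0.0
```

```bash
python3 - <<'E'
from h import *
a,b=load("w3.npz"),snap("w4")
for n,p in dict(a=[.579,-.1677,.034],b=[.4357,-.2879,.048],c=[.437,-.1827,.062],d=[.5758,-.3059,.076]).items():
    u,v=dot(a,proj(a,[p])[0]),dot(b,proj(b,[p])[0]); q,g=tri(a,u,b,v)
    print(n,u.round(1),v.round(1),q.round(4),round(g,4),plane(a,[u],p[2])[0].round(4),plane(b,[v],p[2])[0].round(4))
E
```

```text
a [413.7 209.2] [353.6 208.6] [ 0.5789 -0.1677  0.0344] 0.0001 [ 0.579  -0.1676  0.034 ] [ 0.5789 -0.1677  0.034 ]
b [232.6 125.1] [165.8 124.4] [ 0.4355 -0.2884  0.048 ] 0.0 [ 0.4355 -0.2884  0.048 ] [ 0.4355 -0.2884  0.048 ]
c [343.1  68.6] [270.1  67.9] [ 0.4371 -0.1829  0.0629] 0.0001 [ 0.4371 -0.1829  0.062 ] [ 0.4369 -0.183   0.062 ]
d [282.8 278.3] [218.3 277.6] [ 0.576  -0.3062  0.076 ] 0.0 [ 0.576  -0.3062  0.076 ] [ 0.576  -0.3062  0.076 ]
```

```bash
python3 - <<'E'
from h import *
from rig import env
off=np.array([.07063,-.0002,-.1425])
T=np.array([[-.9055,.4243,0],[.4243,.9055,0],[0,0,-1]])
for n in ["wrist0","w1","w2","w3","w4"]:
    d=load(n+".npz");Rm,C=cam(d); Rt=Rm.T@np.array([[0,1,0],[-.961,0,-.277],[-.277,0,.961]]) ; print(n,C.round(4),(C-Rt@off).round(4),np.degrees(np.arctan2(Rt[1,0],Rt[0,0])).round(2))
s=env.observe();print(s["position"],s["q"])
E
```

```text
wrist0 [0.1263 0.5396 0.3734] [0.1925 0.5148 0.2309] 159.49
w1 [0.5152 0.2023 0.3742] [0.5793 0.1725 0.2317] 154.96
w2 [0.4736 0.1117 0.374 ] [0.5378 0.0818 0.2316] 154.93
w3 [ 0.4767 -0.2223  0.374 ] [ 0.5406 -0.2522  0.2315] 154.93
w4 [ 0.5019 -0.1685  0.3744] [ 0.566  -0.1985  0.232 ] 154.92
[ 0.56595569 -0.19889968  0.23175335] [-3.06506090e+01  2.68732064e+01  6.59153806e+01 -1.93266783e-02
  8.71815277e+01 -9.55349830e+01]
```

Request:
{"name": "drive_tool", "arguments": {"series": [[[0.0014, 0.0336, 0], 0, 0.055], [[0.0014, 0.0336, 0.04], 0, 0.055], [[0.0014, 0.0336, 0.08], 0, 0.055], [[0.0014, 0.0336, 0.12], 0, 0.055], [[0.0014, 0.0336, 0.15], 0, 0.055], [[0.0014, 0.0336, 0.17], 0, 0.055], [[0.0014, 0.0336, 0.17], 0, 0.055], [[0.0014, 0.0336, 0.17], 0, 0.055]], "newtons": 40}}

```text
time_s: 5.75
position: [0.5796, -0.1684, 0.0621]
tool_rot: [[-0.905, 0.425, 0.001], [0.425, 0.905, -0.0], [-0.001, -0.0, -1.0]]
ft_force: [-0.5, -0.2, 1.5]
grip_width: 0.0552
gripper_force: 0.0
```

Request:
{"name": "drive_tool", "arguments": {"series": [[[0.0008, 0.0004, 0.015], 0, 0.055], [[0.0008, 0.0004, 0.03], 0, 0.055], [[0.0008, 0.0004, 0.043], 0, 0.055], [[0.0008, 0.0004, 0.053], 0, 0.055], [[0.0008, 0.0004, 0.057], 0, 0.055], [[0.0008, 0.0004, 0.057], 0, 0.055], [[0.0008, 0.0004, 0.057], 0, 0.04], [[0.0008, 0.0004, 0.057], 0, 0.03], [[0.0008, 0.0004, 0.057], 0, 0.015], [[0.0008, 0.0004, 0.057], 0, 0.015], [[0.0008, 0.0004, 0.057], 0, 0.015], [[0.0008, 0.0004, 0.057], 0, 0.015], [[0.0008, 0.0004, 0.057], 0, 0.015]]}}

```text
time_s: 7.05
position: [0.5793, -0.1669, 0.005]
tool_rot: [[-0.906, 0.424, 0.001], [0.424, 0.906, -0.001], [-0.001, -0.0, -1.0]]
ft_force: [-0.8, -0.3, 6.1]
grip_width: 0.0227
gripper_force: 39.2
```

Request:
{"name": "drive_tool", "arguments": {"series": [[[0, 0, -0.02], 0, 0.015], [[0, 0, -0.06], 0, 0.015], [[0, 0, -0.1], 0, 0.015], [[0.03, 0.03, -0.12], 0, 0.015], [[0.288, 0.3066, -0.12], 0, 0.015], [[0.288, 0.3066, -0.12], 0, 0.015], [[0.288, 0.3066, -0.12], 0, 0.015], [[0.288, 0.3066, -0.12], 0, 0.015], [[0.288, 0.3066, -0.12], 0, 0.015], [[0.288, 0.3066, -0.12], 0, 0.015], [[0.288, 0.3066, -0.12], 0, 0.015], [[0.288, 0.3066, -0.12], 0, 0.015], [[0.288, 0.3066, -0.12], 0, 0.015], [[0.288, 0.3066, -0.12], 0, 0.015], [[0.288, 0.3066, -0.12], 0, 0.015], [[0.288, 0.3066, -0.12], 0, 0.015]]}}

```text
time_s: 8.65
position: [0.4487, 0.2321, 0.1243]
tool_rot: [[-0.905, 0.426, -0.0], [0.426, 0.905, -0.0], [0.0, -0.0, -1.0]]
ft_force: [-0.1, 0.5, -0.4]
grip_width: 0.0229
gripper_force: 39.3
```

```bash
python3 - <<'E'
from h import *
from rig import env
import time
d=snap("w5")
s=env.observe();print(s["position"],s["grip_width"],s["gripper_force"])
p=np.array(s["position"]);print(proj(d,[p+[0,0,.03]]),proj(d,[[.4486,.233,.018]]))
E
```

```text
[0.44864091 0.23212843 0.12429331] 0.022958838900612205 39.32998180389404
[[320.45365633 336.99023866]] [[321.17732105 234.62507651]]
```

View pics/w5.png

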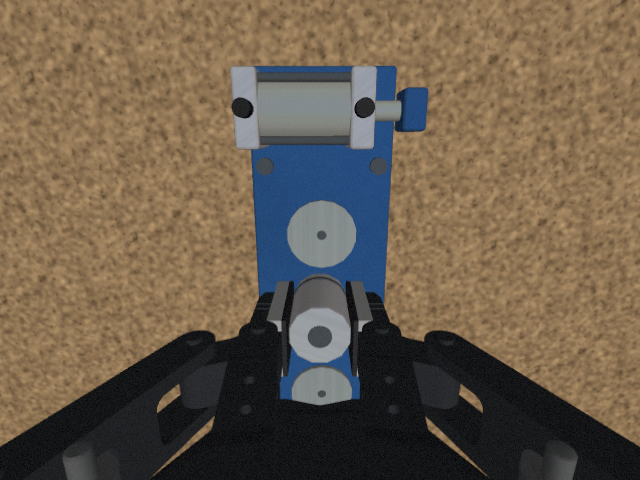

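Pillar a is held upright, with its hole at (320,336) where predicted and the seat1 dot at (321,235). Lowering it now.

Request:
{"name": "drive_tool", "arguments": {"series": [[[0.0004, 0.0008, 0.03], 0, 0.015], [[0.0004, 0.0008, 0.06], 0, 0.015], [[0.0004, 0.0008, 0.08], 0, 0.015], [[0.0004, 0.0008, 0.092], 0, 0.015], [[0.0004, 0.0008, 0.097], 0, 0.015], [[0.0004, 0.0008, 0.1], 0, 0.015], [[0.0004, 0.0008, 0.1005], 0, 0.015], [[0.0004, 0.0008, 0.1005], 0, 0.015]]}}

```text
time_s: 9.5
position: [0.4485, 0.2339, 0.0244]
tool_rot: [[-0.906, 0.424, 0.001], [0.424, 0.906, 0.0], [-0.001, 0.001, -1.0]]
ft_force: [-0.2, 1.1, -0.9]
grip_width: 0.0226
gripper_force: 39.3
```

Request:
{"name": "drive_tool", "arguments": {"series": [[[0, -0.0005, 0.001], 0, 0.015], [[0, -0.0005, 0.001], 0, 0.015], [[0, -0.0005, 0.001], 0, 0.015]]}}

```text
time_s: 9.8
position: [0.4481, 0.2335, 0.023]
tool_rot: [[-0.906, 0.424, 0.0], [0.424, 0.906, 0.0], [-0.0, 0.0, -1.0]]
ft_force: [0.7, -0.2, -0.4]
grip_width: 0.0231
gripper_force: 39.4
```

Request:
{"name": "drive_tool", "arguments": {"series": [[[0, 0, 0.0005], 0, 0.015], [[0, 0, 0.0005], 0, 0.026], [[0, 0, 0.0005], 0, 0.03], [[0, 0, 0.0005], 0, 0.04], [[0, 0, 0.0005], 0, 0.055], [[0, 0, 0.0005], 0, 0.055], [[0, 0, 0.0005], 0, 0.055], [[0, 0, -0.03], 0, 0.055], [[0, 0, -0.08], 0, 0.055], [[0, 0, -0.13], 0, 0.06], [[0, 0, -0.13], 0, 0.06], [[0, 0, -0.13], 0, 0.06]]}}

```text
time_s: 11.0
position: [0.4481, 0.2335, 0.1535]
tool_rot: [[-0.906, 0.424, 0.002], [0.424, 0.906, 0.0], [-0.001, 0.001, -1.0]]
ft_force: [0.2, 0.2, -0.3]
grip_width: 0.0601
gripper_force: 0.0
```

```bash
cat > chk.py <<'E'
import sys
from h import *
from rig import env
S=np.array([[.4486,.2329],[.5119,.2032],[.5753,.1736],[.6387,.1438]]);H=[.034,.048,.062,.076]
d=snap(sys.argv[1])
for i in map(int,sys.argv[2:]):
    p=[*S[i],.018+H[i]]; g=proj(d,[p])[0]; u=dot(d,g,14)
    print(i+1,g.round(1),u); 
    if u is not None: q=plane(d,[u],p[2])[0]; print("  off mm",((q[:2]-S[i])*1000).round(2))
s=env.observe();print(np.round(s["position"],4))
E
python3 chk.py w6 0
```

```text
1 [319.4 237.8] [319.29847843 237.12012356]
  off mm [-0.5   0.12]
[0.4475 0.2333 0.1523]
```

View pics/w6.png

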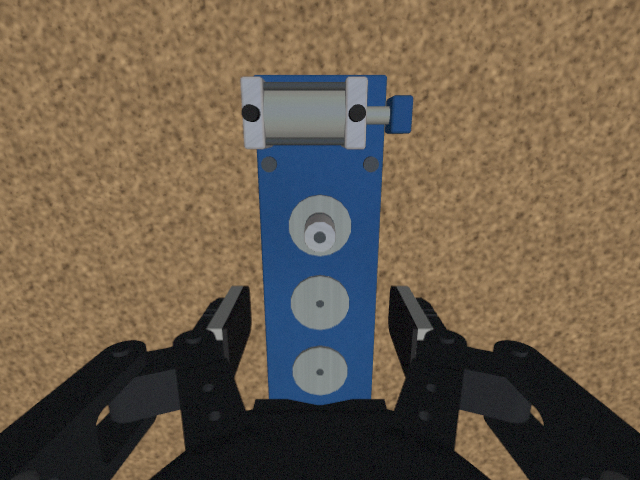

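Pillar a stands on seat1, with its top at (320,237), 0.5 mm off centre. Next is b.

Request:
{"name": "drive_tool", "arguments": {"series": [[[-0.21, -0.4777, 0], 0, 0.06], [[-0.21, -0.4777, 0], 0, 0.06], [[-0.21, -0.4777, 0], 0, 0.06], [[-0.21, -0.4777, 0], 0, 0.06], [[-0.21, -0.4777, 0], 0, 0.06], [[-0.21, -0.4777, 0], 0, 0.06], [[-0.21, -0.4777, 0], 0, 0.06], [[-0.21, -0.4777, 0], 0, 0.06], [[-0.21, -0.4777, 0], 0, 0.06], [[-0.21, -0.4777, 0], 0, 0.06], [[-0.21, -0.4777, 0], 0, 0.06], [[-0.21, -0.4777, 0], 0, 0.06], [[-0.21, -0.4777, 0.03], 0, 0.06], [[-0.21, -0.4777, 0.05], 0, 0.06], [[-0.21, -0.4777, 0.07], 0, 0.06], [[-0.21, -0.4777, 0.07], 0, 0.06], [[-0.21, -0.4777, 0.07], 0, 0.06]]}}

```text
time_s: 12.75
position: [0.4354, -0.2872, 0.0826]
tool_rot: [[-0.906, 0.424, -0.001], [0.424, 0.906, 0.001], [0.002, 0.001, -1.0]]
ft_force: [0.2, -0.2, 0.2]
grip_width: 0.0599
gripper_force: 0.0
```

Request:
{"name": "drive_tool", "arguments": {"series": [[[-0.0005, -0.001, 0.02], 0, 0.06], [[-0.0005, -0.001, 0.04], 0, 0.06], [[-0.0005, -0.001, 0.057], 0, 0.06], [[-0.0005, -0.001, 0.068], 0, 0.06], [[-0.0005, -0.001, 0.0725], 0, 0.06], [[-0.0005, -0.001, 0.0725], 0, 0.06], [[-0.0005, -0.001, 0.0725], 0, 0.045], [[-0.0005, -0.001, 0.0725], 0, 0.035], [[-0.0005, -0.001, 0.0725], 0, 0.02], [[-0.0005, -0.001, 0.0725], 0, 0.02], [[-0.0005, -0.001, 0.0725], 0, 0.02], [[-0.0005, -0.001, 0.0725], 0, 0.02], [[-0.0005, -0.001, 0.0725], 0, 0.02]]}}

```text
time_s: 14.05
position: [0.4358, -0.2896, 0.0111]
tool_rot: [[-0.906, 0.424, 0.001], [0.424, 0.906, -0.001], [-0.001, -0.0, -1.0]]
ft_force: [-0.2, 1.4, 6.4]
grip_width: 0.0287
gripper_force: 39.3
```

Request:
{"name": "drive_tool", "arguments": {"series": [[[0, 0, -0.02], 0, 0.02], [[0, 0, -0.06], 0, 0.02], [[0, 0, -0.1], 0, 0.02], [[0, 0, -0.13], 0, 0.02], [[0.1402, 0.4785, -0.13], 0, 0.02], [[0.1402, 0.4785, -0.13], 0, 0.02], [[0.1402, 0.4785, -0.13], 0, 0.02], [[0.1402, 0.4785, -0.13], 0, 0.02], [[0.1402, 0.4785, -0.13], 0, 0.02], [[0.1402, 0.4785, -0.13], 0, 0.02], [[0.1402, 0.4785, -0.13], 0, 0.02], [[0.1402, 0.4785, -0.13], 0, 0.02], [[0.1402, 0.4785, -0.13], 0, 0.02], [[0.1402, 0.4785, -0.13], 0, 0.02], [[0.1402, 0.4785, -0.13], 0, 0.02], [[0.1402, 0.4785, -0.13], 0, 0.02], [[0.1402, 0.4785, -0.13], 0, 0.02], [[0.1402, 0.4785, -0.13], 0, 0.02], [[0.1402, 0.4785, -0.13], 0, 0.02]]}}

```text
time_s: 15.95
position: [0.5117, 0.2024, 0.1404]
tool_rot: [[-0.905, 0.426, 0.0], [0.426, 0.905, -0.0], [-0.0, -0.0, -1.0]]
ft_force: [0.4, -0.7, -1.0]
grip_width: 0.029
gripper_force: 40.0
```

```bash
cat > held.py <<'E'
import sys
from h import *
from rig import env
S=np.array([[.4486,.2329],[.5119,.2032],[.5753,.1736],[.6387,.1438]])
n,i,top=sys.argv[1],int(sys.argv[2]),float(sys.argv[3])  # top = pillar top above TCP
d=snap(n);s=env.observe();p=np.array(s["position"]);T=np.array([[-.9055,.4243],[.4243,.9055]])
z=p[2]+top;u=dot(d,proj(d,[[p[0],p[1],z]])[0],13);q=plane(d,[u],z)[0]
print("tcp",p.round(4),"hole",u,q.round(4),"go tool xy by hole",(T.T@(S[i]-q[:2])).round(4),"by tcp",(T.T@(S[i]-p[:2])).round(4),s["grip_width"])
E
python3 held.py w7 1 .0375
```

```text
Traceback (most recent call last):
  File "held.py", line 7, in <module>
    z=p[2]+top;u=dot(d,proj(d,[[p[0],p[1],z]])[0],13);q=plane(d,[u],z)[0]
                                                        ~~~~~^^^^^^^^^
  File "h.py", line 9, in plane
    C,r=ray(d,uv); return C+r*((z-C[2])/r[:,2])[:,None]
        ~~~^^^^^^
  File "h.py", line 6, in ray
    Rm,C=cam(d); p=cv2.undistortPoints(np.array(uv,float).reshape(-1,1,2),d["camera_matrix"],d["distortion"]).reshape(-1,2)
                                       ~~~~~~~~~~~~~~~~~~~~~~~~~~^^^^^^^^
ValueError: cannot reshape array of size 1 into shape (1,2)
```

```bash
sed -i 's/\[0\],13)/[0],24)/' held.py; python3 held.py w7 1 .0375
```

```text
tcp [0.5117 0.2027 0.1404] hole [319.38829028 347.20924969] [0.5109 0.2025 0.1779] go tool xy by hole [-0.0007  0.001 ] by tcp [-0.      0.0005] 0.02927775932712765
```

Request:
{"name": "drive_tool", "arguments": {"series": [[[-0.0004, 0.0007, 0.04], 0, 0.02], [[-0.0004, 0.0007, 0.075], 0, 0.02], [[-0.0004, 0.0007, 0.095], 0, 0.02], [[-0.0004, 0.0007, 0.105], 0, 0.02], [[-0.0004, 0.0007, 0.109], 0, 0.02], [[-0.0004, 0.0007, 0.111], 0, 0.02], [[-0.0004, 0.0007, 0.112], 0, 0.02], [[-0.0004, 0.0007, 0.112], 0, 0.02], [[-0.0004, 0.0007, 0.112], 0, 0.02]]}}

```text
time_s: 16.95
position: [0.5127, 0.204, 0.0291]
tool_rot: [[-0.906, 0.424, 0.002], [0.424, 0.906, 0.0], [-0.001, 0.001, -1.0]]
ft_force: [0.1, -0.2, 1.8]
grip_width: 0.0291
gripper_force: 40.0
```

Request:
{"name": "drive_tool", "arguments": {"series": [[[0, -0.0005, 0.0004], 0, 0.02], [[0, -0.0005, 0.0007], 0, 0.02], [[0, -0.0005, 0.0007], 0, 0.032], [[0, -0.0005, 0.0007], 0, 0.036], [[0, -0.0005, 0.0007], 0, 0.045], [[0, -0.0005, 0.0007], 0, 0.06], [[0, -0.0005, 0.0007], 0, 0.06], [[0, -0.0005, 0.0007], 0, 0.06], [[0, -0.0005, -0.03], 0, 0.06], [[0, -0.0005, -0.08], 0, 0.06], [[0, -0.0005, -0.13], 0, 0.065], [[0, -0.0005, -0.13], 0, 0.065], [[0, -0.0005, -0.13], 0, 0.065]]}}

```text
time_s: 18.25
position: [0.5122, 0.2035, 0.1591]
tool_rot: [[-0.906, 0.424, 0.002], [0.424, 0.906, 0.0], [-0.002, 0.001, -1.0]]
ft_force: [-0.3, 0.2, -1.0]
grip_width: 0.065
gripper_force: 0.0
```

```bash
python3 chk.py w8 0 1
```

```text
1 [319.4 136.4] [319.20141635 135.56746068]
  off mm [-0.58  0.13]
2 [319.4 240. ] [320.20045219 239.90221469]
  off mm [0.2  0.57]
[0.5116 0.2034 0.1578]
```

Request:
{"name": "drive_tool", "arguments": {"series": [[[-0.0961, -0.3816, 0], 0, 0.068], [[-0.0961, -0.3816, 0], 0, 0.068], [[-0.0961, -0.3816, 0], 0, 0.068], [[-0.0961, -0.3816, 0], 0, 0.068], [[-0.0961, -0.3816, 0], 0, 0.068], [[-0.0961, -0.3816, 0], 0, 0.068], [[-0.0961, -0.3816, 0], 0, 0.068], [[-0.0961, -0.3816, 0], 0, 0.068], [[-0.0961, -0.3816, 0], 0, 0.068], [[-0.0961, -0.3816, 0.02], 0, 0.068], [[-0.0961, -0.3816, 0.04], 0, 0.068], [[-0.0961, -0.3816, 0.058], 0, 0.068], [[-0.0961, -0.3816, 0.058], 0, 0.068], [[-0.0961, -0.3816, 0.058], 0, 0.068]]}}

```text
time_s: 19.7
position: [0.437, -0.1823, 0.0999]
tool_rot: [[-0.906, 0.424, -0.002], [0.424, 0.906, 0.001], [0.002, 0.0, -1.0]]
ft_force: [-0.2, -0.2, 1.0]
grip_width: 0.0682
gripper_force: 0.0
```

Request:
{"name": "drive_tool", "arguments": {"series": [[[-0.0002, -0.0005, 0.02], 0, 0.068], [[-0.0002, -0.0005, 0.04], 0, 0.068], [[-0.0002, -0.0005, 0.06], 0, 0.068], [[-0.0002, -0.0005, 0.073], 0, 0.068], [[-0.0002, -0.0005, 0.079], 0, 0.068], [[-0.0002, -0.0005, 0.079], 0, 0.068], [[-0.0002, -0.0005, 0.079], 0, 0.05], [[-0.0002, -0.0005, 0.079], 0, 0.04], [[-0.0002, -0.0005, 0.079], 0, 0.026], [[-0.0002, -0.0005, 0.079], 0, 0.026], [[-0.0002, -0.0005, 0.079], 0, 0.026], [[-0.0002, -0.0005, 0.079], 0, 0.026], [[-0.0002, -0.0005, 0.079], 0, 0.026]], "newtons": 50}}

```text
time_s: 21.0
position: [0.4375, -0.1836, 0.0222]
tool_rot: [[-0.906, 0.424, 0.001], [0.424, 0.906, -0.001], [-0.002, -0.0, -1.0]]
ft_force: [0.5, 0.3, 4.5]
grip_width: 0.0348
gripper_force: 49.4
```

Request:
{"name": "drive_tool", "arguments": {"series": [[[0, 0, -0.02], 0, 0.026], [[0, 0, -0.06], 0, 0.026], [[0, 0, -0.1], 0, 0.026], [[0, 0, -0.12], 0, 0.026], [[0.0264, 0.3817, -0.12], 0, 0.026], [[0.0264, 0.3817, -0.12], 0, 0.026], [[0.0264, 0.3817, -0.12], 0, 0.026], [[0.0264, 0.3817, -0.12], 0, 0.026], [[0.0264, 0.3817, -0.12], 0, 0.026], [[0.0264, 0.3817, -0.12], 0, 0.026], [[0.0264, 0.3817, -0.12], 0, 0.026], [[0.0264, 0.3817, -0.12], 0, 0.026], [[0.0264, 0.3817, -0.12], 0, 0.026], [[0.0264, 0.3817, -0.12], 0, 0.026], [[0.0264, 0.3817, -0.12], 0, 0.026], [[0.0264, 0.3817, -0.12], 0, 0.026]]}}

```text
time_s: 22.6
position: [0.5749, 0.1724, 0.1415]
tool_rot: [[-0.905, 0.426, -0.0], [0.426, 0.905, -0.0], [0.0, -0.0, -1.0]]
ft_force: [-0.5, 0.7, -1.7]
grip_width: 0.0351
gripper_force: 50.7
```

```bash
python3 held.py w9 2 .0405
```

```text
tcp [0.575  0.1724 0.1415] hole [319.35846864 352.00727248] [0.574  0.1724 0.182 ] go tool xy by hole [-0.0007  0.0016] by tcp [0.0003 0.0012] 0.03483680506807317
```

Request:
{"name": "drive_tool", "arguments": {"series": [[[-0.0003, 0.0008, 0.04], 0, 0.026], [[-0.0003, 0.0008, 0.07], 0, 0.026], [[-0.0003, 0.0008, 0.088], 0, 0.026], [[-0.0003, 0.0008, 0.096], 0, 0.026], [[-0.0003, 0.0008, 0.1], 0, 0.026], [[-0.0003, 0.0008, 0.101], 0, 0.026], [[-0.0003, 0.0008, 0.101], 0, 0.026], [[-0.0003, 0.0008, 0.101], 0, 0.026]]}}

```text
time_s: 23.45
position: [0.5762, 0.1741, 0.0413]
tool_rot: [[-0.906, 0.424, 0.002], [0.424, 0.906, 0.0], [-0.001, 0.001, -1.0]]
ft_force: [-0.4, -0.9, -1.2]
grip_width: 0.035
gripper_force: 50.7
```

Request:
{"name": "drive_tool", "arguments": {"series": [[[0.0002, -0.0005, 0.001], 0, 0.026], [[0.0002, -0.0005, 0.0015], 0, 0.026], [[0.0002, -0.0005, 0.0015], 0, 0.026]]}}

```text
time_s: 23.75
position: [0.5759, 0.1738, 0.0403]
tool_rot: [[-0.906, 0.424, 0.002], [0.424, 0.906, 0.0], [-0.002, 0.001, -1.0]]
ft_force: [-1.7, 0.6, 6.9]
grip_width: 0.035
gripper_force: 51.5
```

Force is 7 N upward, so the pillar is on the seat. Releasing.

Request:
{"name": "drive_tool", "arguments": {"series": [[[0, 0, 0], 0, 0.038], [[0, 0, 0], 0, 0.042], [[0, 0, 0], 0, 0.05], [[0, 0, 0], 0, 0.066], [[0, 0, 0], 0, 0.066], [[0, 0, 0], 0, 0.066], [[0, 0, -0.03], 0, 0.066], [[0, 0, -0.08], 0, 0.066], [[0, 0, -0.12], 0, 0.075], [[0, 0, -0.12], 0, 0.075], [[0, 0, -0.12], 0, 0.075]]}}

```text
time_s: 24.85
position: [0.5754, 0.1737, 0.1593]
tool_rot: [[-0.906, 0.424, 0.001], [0.424, 0.906, 0.0], [-0.001, 0.001, -1.0]]
ft_force: [-0.3, 0.8, 0.5]
grip_width: 0.0747
gripper_force: 0.0
```

```bash
python3 chk.py w10 0 1 2
```

```text
1 [319.7  20.5] [319.559455   19.3195706]
  off mm [-0.63  0.18]
2 [319.7 136.6] [320.64744383 136.523247  ]
  off mm [0.21 0.61]
3 [319.8 246.1] [319.92560408 245.8891155 ]
  off mm [-0.1   0.13]
[0.5749 0.1736 0.158 ]
```

Request:
{"name": "drive_tool", "arguments": {"series": [[[-0.2043, -0.4342, 0], 0, 0.075], [[-0.2043, -0.4342, 0], 0, 0.075], [[-0.2043, -0.4342, 0], 0, 0.075], [[-0.2043, -0.4342, 0], 0, 0.075], [[-0.2043, -0.4342, 0], 0, 0.075], [[-0.2043, -0.4342, 0], 0, 0.075], [[-0.2043, -0.4342, 0], 0, 0.075], [[-0.2043, -0.4342, 0], 0, 0.075], [[-0.2043, -0.4342, 0], 0, 0.075], [[-0.2043, -0.4342, 0], 0, 0.075], [[-0.2043, -0.4342, 0], 0, 0.075], [[-0.2043, -0.4342, 0.02], 0, 0.075], [[-0.2043, -0.4342, 0.044], 0, 0.075], [[-0.2043, -0.4342, 0.044], 0, 0.075], [[-0.2043, -0.4342, 0.044], 0, 0.075]]}}

```text
time_s: 26.4
position: [0.5761, -0.3054, 0.1143]
tool_rot: [[-0.906, 0.424, -0.001], [0.424, 0.906, 0.001], [0.002, 0.0, -1.0]]
ft_force: [0.0, 0.4, 0.7]
grip_width: 0.0749
gripper_force: 0.0
```

Request:
{"name": "drive_tool", "arguments": {"series": [[[-0.0003, -0.0006, 0.02], 0, 0.075], [[-0.0003, -0.0006, 0.04], 0, 0.075], [[-0.0003, -0.0006, 0.06], 0, 0.075], [[-0.0003, -0.0006, 0.078], 0, 0.075], [[-0.0003, -0.0006, 0.086], 0, 0.075], [[-0.0003, -0.0006, 0.086], 0, 0.075], [[-0.0003, -0.0006, 0.086], 0, 0.058], [[-0.0003, -0.0006, 0.086], 0, 0.048], [[-0.0003, -0.0006, 0.086], 0, 0.034], [[-0.0003, -0.0006, 0.086], 0, 0.034], [[-0.0003, -0.0006, 0.086], 0, 0.034], [[-0.0003, -0.0006, 0.086], 0, 0.034], [[-0.0003, -0.0006, 0.086], 0, 0.034]], "newtons": 60}}

```text
time_s: 27.7
position: [0.5768, -0.3071, 0.0303]
tool_rot: [[-0.906, 0.424, 0.002], [0.424, 0.906, -0.001], [-0.002, -0.0, -1.0]]
ft_force: [0.1, 1.8, 6.6]
grip_width: 0.0433
gripper_force: 60.7
```

Request:
{"name": "drive_tool", "arguments": {"series": [[[0, 0, -0.02], 0, 0.034], [[0, 0, -0.06], 0, 0.034], [[0, 0, -0.1], 0, 0.034], [[0, 0, -0.12], 0, 0.034], [[0.1348, 0.4342, -0.12], 0, 0.034], [[0.1348, 0.4342, -0.12], 0, 0.034], [[0.1348, 0.4342, -0.12], 0, 0.034], [[0.1348, 0.4342, -0.12], 0, 0.034], [[0.1348, 0.4342, -0.12], 0, 0.034], [[0.1348, 0.4342, -0.12], 0, 0.034], [[0.1348, 0.4342, -0.12], 0, 0.034], [[0.1348, 0.4342, -0.12], 0, 0.034], [[0.1348, 0.4342, -0.12], 0, 0.034], [[0.1348, 0.4342, -0.12], 0, 0.034], [[0.1348, 0.4342, -0.12], 0, 0.034], [[0.1348, 0.4342, -0.12], 0, 0.034], [[0.1348, 0.4342, -0.12], 0, 0.034], [[0.1348, 0.4342, -0.12], 0, 0.034]]}}

```text
time_s: 29.5
position: [0.6384, 0.1422, 0.1489]
tool_rot: [[-0.905, 0.426, -0.0], [0.426, 0.905, -0.0], [0.0, -0.0, -1.0]]
ft_force: [1.3, 0.5, -3.3]
grip_width: 0.0428
gripper_force: 62.5
```

```bash
python3 held.py w11 3 .0465
```

```text
tcp [0.6384 0.1424 0.1489] hole [319.20644812 362.177107  ] [0.6371 0.1424 0.1954] go tool xy by hole [-0.0009  0.002 ] by tcp [0.0003 0.0014] 0.04298682826265914
```

Request:
{"name": "drive_tool", "arguments": {"series": [[[-0.0001, 0.0005, 0.04], 0, 0.034], [[-0.0001, 0.0005, 0.07], 0, 0.034], [[-0.0001, 0.0005, 0.088], 0, 0.034], [[-0.0001, 0.0005, 0.096], 0, 0.034], [[-0.0001, 0.0005, 0.099], 0, 0.034], [[-0.0001, 0.0005, 0.1], 0, 0.034], [[-0.0001, 0.0005, 0.1], 0, 0.034], [[-0.0001, 0.0005, 0.1], 0, 0.034]]}}

```text
time_s: 30.35
position: [0.639, 0.1439, 0.0498]
tool_rot: [[-0.906, 0.424, 0.002], [0.424, 0.906, 0.0], [-0.001, 0.001, -1.0]]
ft_force: [0.1, 0.5, -3.4]
grip_width: 0.0429
gripper_force: 62.5
```

Request:
{"name": "drive_tool", "arguments": {"series": [[[0, -0.0001, 0.001], 0, 0.034], [[0, -0.0001, 0.0018], 0, 0.034], [[0, -0.0001, 0.0018], 0, 0.034], [[0, -0.0001, 0.0018], 0, 0.034]]}}

```text
time_s: 30.75
position: [0.6389, 0.1439, 0.0483]
tool_rot: [[-0.906, 0.424, 0.002], [0.424, 0.906, -0.0], [-0.002, 0.001, -1.0]]
ft_force: [-1.7, -0.4, 6.6]
grip_width: 0.0427
gripper_force: 63.3
```

Pillar d is on the seat. Releasing and retreating.

Request:
{"name": "drive_tool", "arguments": {"series": [[[0, 0, 0], 0, 0.046], [[0, 0, 0], 0, 0.05], [[0, 0, 0], 0, 0.06], [[0, 0, 0], 0, 0.075], [[0, 0, 0], 0, 0.075], [[0, 0, 0], 0, 0.075], [[0, 0, -0.03], 0, 0.075], [[0, 0, -0.08], 0, 0.075], [[0, 0, -0.13], 0, 0.075], [[0.04, 0, -0.17], 0, 0.075], [[0.06, 0, -0.18], 0, 0.075], [[0.06, 0, -0.18], 0, 0.075], [[0.06, 0, -0.18], 0, 0.075]]}}

```text
time_s: 32.05
position: [0.5842, 0.1693, 0.227]
tool_rot: [[-0.906, 0.424, 0.0], [0.424, 0.906, -0.0], [-0.0, 0.0, -1.0]]
ft_force: [0.5, 0.1, -1.3]
grip_width: 0.0749
gripper_force: 0.0
```

```bash
python3 chk.py w12 0 1 2 3; python3 - <<'E'
from rig import viewer; import cv2
cv2.imwrite("pics/side9.png",viewer.get_image("side")["img"][150:400,180:480,::-1].repeat(2,0).repeat(2,1))
E
```

```text
1 [320.2  33.3] [320.00697732  32.3030152 ]
  off mm [-0.7   0.18]
2 [320.1 124.1] [320.697811   123.90229578]
  off mm [0.1  0.53]
3 [320.1 210.7] [320.25130266 210.4420128 ]
  off mm [-0.16  0.2 ]
4 [320.  293.9] [319.84026846 292.99865772]
  off mm [-0.81  0.26]
[0.5845 0.169  0.2261]
```

View pics/w12.png

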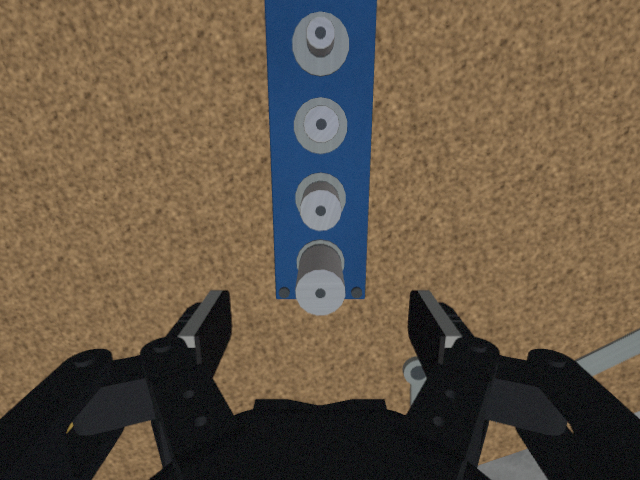

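View pics/side9.png

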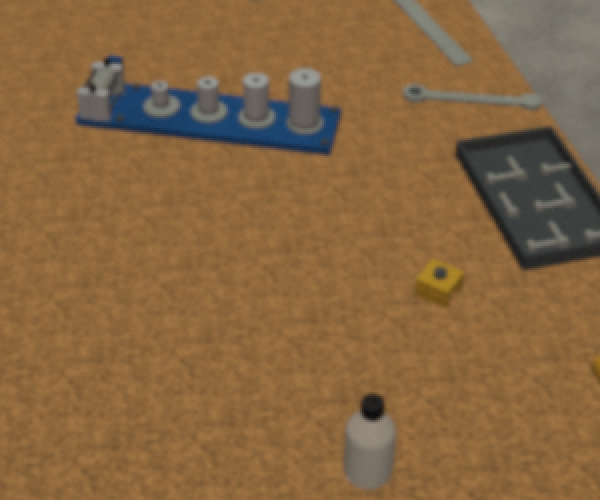

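The wrist view shows the pillar tops at (320,32), (321,124), (320,210) and (320,293), each within 1 mm of its seat centre. The side view shows all four upright and rising away from the cylinder, with the jig and bottle untouched.

```bash
python3 -c "
from rig import env
print(env.close_job())"
```

```text
the job is handed in; nothing more can be done
None
```

The job is handed in at about 32 s of the 112 s allowed: all four pillars stand upright in height order on seats 1–4, each within 1 mm of centre in the last wrist image, and the jig and oil bottle were not touched.

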